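# Seat the locating plate on its dowel pins

### The job

The brass plate lies askew on the raised loading table of the locating jig. Push it with the fingertips, without picking it up or lifting it, over into the nest beside the table until its two holes drop over the two dowel pins and it lies flat on the nest floor; the aluminium fence along the far side is there to square it up against. Leave the nut, oil stone, tape roll and screwdriver beside the jig where they are.

Things in the scene. Friction and masses are not known exactly. Their poses are not given: they have to be found in the camera images.
- plate: loose brass plate, 100 (own x) x 120 (own y) x 8 mm thick, 0.3 to 0.5 kg; origin at the centre of its underside, z up. Two 13.5 mm through holes at own x = -30 and +30, own y = -15 mm. It starts on the loading table, its axes turned up to 0.25 rad from the jig's axes.
- jig: dark steel locating jig fixed to the bench; origin on the bench (z = 0), x towards the fence, y from table to nest, z up. In its frame (mm): base slab x -110..75, y -170..160, top at z 12. Raised loading table x -110..55, y -160..0, top at z 18; the plate starts on it. Beyond its edge (y > 0) lies the nest, open, floor at z 12.
- fence (a point): on the face of the aluminium fence, level with its top and above the table's edge: jig (55, 0, 34) mm. The fence runs the jig's full length along jig y on the far side, is 20 mm wide and stops the plate's +x edge; a plate squared against it has its centre at jig x = 5
- table_edge (a point): on the edge where the loading table ends and the nest begins, 6 mm above the nest floor: jig (4, 0, 18) mm. A plate squared to the fence and pushed along jig +y runs over this edge and over the pin tips (its leading edge may tip down to the floor) and drops when its centre reaches y = 63; its top then stands 2 mm above the table
- nest (a point): where the plate's origin must come to lie: on the nest floor, at jig (4, 63, 12) mm; there the holes are centred on the pins and the plate's far edge is 1 mm off the fence. The point's axes are the jig's
- pin_near (a point): centre of the tip of the dowel pin nearer the robot, at jig (-26, 48, 17.5) mm: 10 mm across with a tapered tip, 5.5 mm above the nest floor
- pin_far (a point): centre of the tip of the dowel pin nearer the fence, at jig (34, 48, 17.5) mm: same size
- nut_1: bystander: steel hex nut, 22x24x12 mm, origin at the centre of its underside; loose on the bench beside the jig, to be left alone
- oil_stone: bystander: dark grey oil stone block, 25x51x13 mm, origin at the centre of its underside; loose on the bench beside the jig, to be left alone
- tape_roll: bystander: black tape roll lying flat, 70 across, 19 high mm, origin at the centre of its underside; loose on the bench beside the jig, to be left alone
- driver_orange: bystander: small screwdriver with orange handle lying down, 22x132x25 mm, origin at the centre of its underside; loose on the bench beside the jig, to be left alone
Not all that is in view belongs to the job. What is meant by the plate is not white, and is the larger of those in its own colour.

How it is judged:
By the outcome, as a careful person would: the job done as asked, in the order asked, and still so for the second after the job is handed in, with the robot touching nothing.
It also fails if it takes over 54 s, if anything falls off the work surface, if the arm or the gripper's body presses on something with over 40 N, if the wrist force passes 120 N, or if a joint passes its speed limit or range.

### The arm

A 6-joint arm with a two-finger parallel gripper is mounted at the origin on a cart in front of the work surface, level with it; the furniture and walls round the work are solid. World frame = base frame: x ahead of the robot, y to its left, z up, the work surface at z = 0. Lengths are in mm, angles in rad, forces in N, time in s.
With the tool pointing down it reaches from about 350 to 875 mm from the base axis. Payload 4.2 kg.
Tool frame: the origin (TCP) lies at the very end of the fingers, on their centre line; the grasp point (between the pads) lies 19 mm behind it (arm.grasp_offset is the distance from the TCP to the grasp point, in mm); z points along the fingers, y is the direction in which the jaws open and shut (so a half turn about z gives the same grasp; the last joint's range is limited). The gripper opens to 85 mm and grips with 20 to 120 N. Pads are 22 mm wide; open, the fingers measure 114 mm over their backs; the gripper's body (76 mm by 85 mm) begins 54 mm behind the grasp point. The pads swing forward as they close: fully open they stand 13 mm farther back than shut.
Start: joints at [-0.882, 0.385, 0.008, 0, -1.194, -0.259], TCP at [260.443, -568.127, 193.412] pointing down, gripper open.
Joint ranges: [-3.14, 3.14], [-1.21, 2.06], [-1.07, 1.41], [-3.16, 2.05], [-2.99, -0.16], [-3.1, 3.1]. Speed limits (rad/s): [2.79, 2.79, 3.14, 3.14, 3.14, 3.14].

### API

Orientations are given as a unit quaternion [x, y, z, w].
In Python, from bench import arm gives the robot as it stands.
- The arm moves only by the tool arm_command, never from a script. Its argument "commands" is one flat list of numbers, 4 for each row, row after row: the shift along the tool's x, y, z in m, then the turn about the tool's z in degrees. In form: [tx, ty, tz, roll, tx, ty, tz, roll, ...]. A call has exactly 5 rows; each row shifts and turns the pose as measured when the row begins, along the tool's axes as they then stand; what a row does not reach is not made up. A row lasts 1/10 s, in which the tool goes at most 50 mm and 8.59 degrees, less where a joint would pass 70% of its speed; a pose out of reach is approached as far as the arm can. A call with a gripper value outside its range is refused whole. "jaw" is the opening, from 0 (shut) to 1 (fully open), set as the call begins (left out, the last holds). The fingers move at their own pace and stop on an object; the grip force is fixed at half the most. Time passes only in rows, so rows that do not move let the fingers close, or fill a call up. It gives the time, the measured TCP pose, the force and the opening at its end, in the units of the state.
- arm.read_state(): the state, without advancing time (a new reading comes with each control period).
- arm.get_image(name): name is "scene" or "top" or "wrist"; returns the picture (480x640x3 uint8, red, green, blue); there is no depth.
- arm.camera_info(name): a dict with "camera_matrix" (3x3 intrinsics, pixels), "k1" (the pictures are not rectified: a ray, as slopes to the right and down, at radius r is drawn at 1 + k1 r^2 times it, then the intrinsics apply), "world_from_camera" (4x4, takes a point from camera to world coordinates). Camera axes: x right, y down, z forward; pixel columns grow to the right and rows downward; lengths in mm; the calibration is good to about 2 mm. A picture is of the moment at which its call begins: read the wrist's pose just before it. camera_info takes no time and is no camera call; for the wrist camera it gives the pose at the moment of the call.
- arm.job_done(): hands the job in, once; it reports no verdict.
Trained networks look in the newest picture that a camera, given by its name, has taken for a name from the list of things; names that differ only in an ending like _2 or _b are one class to them, and where a whole thing is asked for, a point or a joint stands for the part that bears it (a point fixed in the world has none). Each returns a list of dicts, best first, with "confidence" (0 to 1); they miss things now and then, are a little off and sometimes report something else, mostly with a low value. They report only what shows in the picture. A call takes as long as a camera call. They do not tell look-alikes from the thing itself.
- arm.regions_of(camera, target): "mask" (480x640 bool, what is visible of it).
- arm.place_of(camera, target): "centre" ([x, y, z] in mm, in the coordinates of the camera as it stood for that picture, good to about 4 mm: a listed point, or the origin of a listed thing).
The state is a dict: "clock": time; "joints": joint angles; "joint_vel": joint speeds; "joint_efforts": joint torques, N m; "position": TCP position; "ee_rot": TCP orientation; "contact_force": force on the tool from outside, world axes, zero at the start; "wrist_torque": the same for the moment, N m; "gripper_width": finger opening in mm.
Only numpy, scipy, OpenCV 4.12 (cv2) and the standard library are available. Lean on these libraries where they do the work, as an engineer would, in place of code of your own. Each camera call takes 0.05 s, during which the arm holds its last target.

## Working session

There is one attempt and no reset: what is moved stays moved. The work goes in short steps, Python scripts to look and compute and a tool call to move; the robot and the scene stay as the last step left them, time stands still between calls to the robot, and variables do not carry over. Pictures are saved under pics/ and viewed, and the job is handed in when it is done.

Besides the shell and the picture viewer there is one more tool, called after "Call:" by a JSON object that holds its "name" and its "arguments", one argument or row to a line. arm_command: Moves the arm, as the interface text tells. Its arguments: {"type":"object","properties":{"commands":{"type":"array"},"jaw":{"type":"number"}},"required":["commands"]}

```bash
mkdir -p pics; ls; python3 - <<'E'
from bench import arm
import cv2
for n in ("scene","top"):
    im=arm.get_image(n); cv2.imwrite(f"pics/{n}0.png",im[:,:,::-1])
    i=arm.camera_info(n); print(n,i)
print(arm.read_state())
E
```

```text
pics
scene {'camera_matrix': array([[515.48153952,   0.        , 322.20161471],
       [  0.        , 515.48153952, 244.57540052],
       [  0.        ,   0.        ,   1.        ]]), 'k1': -0.06872098465685536, 'world_from_camera': array([[-7.88524789e-01, -3.56787406e-01,  5.00930538e-01,
         1.27223718e+02],
       [-6.14921263e-01,  4.70670432e-01, -6.32725204e-01,
         4.90106767e+02],
       [-1.00248086e-02, -8.06952347e-01, -5.90531466e-01,
         5.73478920e+02],
       [ 0.00000000e+00,  0.00000000e+00,  0.00000000e+00,
         1.00000000e+00]])}
top {'camera_matrix': array([[477.69386846,   0.        , 310.46079038],
       [  0.        , 477.69386846, 243.86161782],
       [  0.        ,   0.        ,   1.        ]]), 'k1': -0.06235939771421181, 'world_from_camera': array([[ 2.16263710e-02, -9.85805415e-01,  1.66493193e-01,
         3.97666607e+02],
       [-9.99666088e-01, -1.89665028e-02,  1.75494771e-02,
        -6.72244007e+01],
       [-1.41425760e-02, -1.66817131e-01, -9.85886420e-01,
         1.06130873e+03],
       [ 0.00000000e+00,  0.00000000e+00,  0.00000000e+00,
         1.00000000e+00]])}
{'clock': 0.1, 'joints': array([-8.82426351e-01,  3.85503357e-01,  6.77639506e-03, -4.23751801e-04,
       -1.19398729e+00, -2.58606308e-01]), 'joint_vel': array([ 6.56675643e-05, -2.89548140e-03,  3.71874985e-03,  1.31763259e-03,
       -4.92731976e-04,  2.06953710e-03]), 'joint_efforts': array([-5.19090172e-04, -3.93318880e+01,  1.88929904e+01,  4.19793069e+00,
       -2.57052234e-03,  6.75234034e-06]), 'position': array([ 260.18260205, -567.62797314,  192.42384136]), 'ee_rot': array([-2.13155526e-01,  9.77017791e-01,  9.43262745e-04, -2.62010638e-04]), 'contact_force': array([-0.03555557, -0.00442599, -0.25769844]), 'wrist_torque': array([-0.03903185, -0.00047844,  0.00482041]), 'gripper_width': 85.39171491904943}
```

View pics/scene0.png

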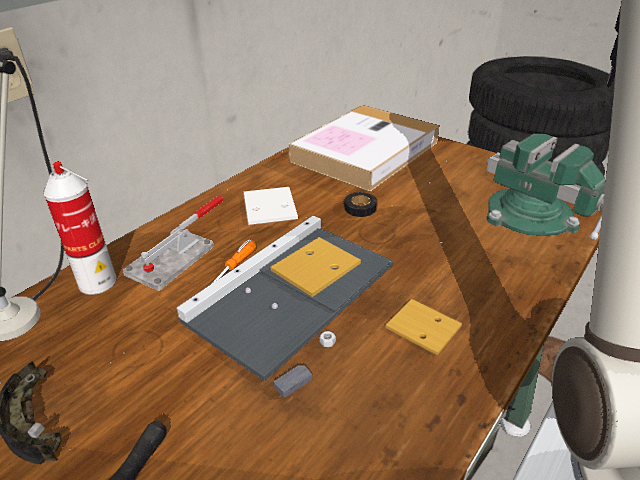

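View pics/top0.png

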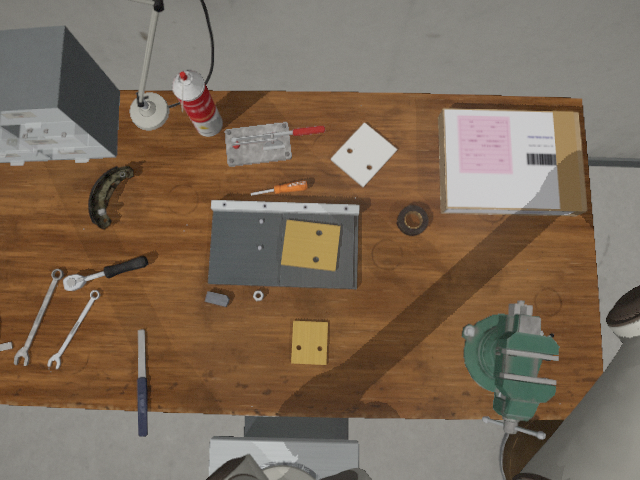

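The plate candidates in the top view are brass on the jig table (310,245), a smaller brass one on the bench (310,342), and a white one (364,154). The brass plate on the table is the larger brass one, so that's the target. I'll confirm it in an enlarged crop.

```bash
cat > h.py <<'E'
import numpy as np, cv2
from bench import arm
def proj(n,P,info=None):
    i=info or arm.camera_info(n); T=np.linalg.inv(i["world_from_camera"]); P=np.atleast_2d(P)
    c=P@T[:3,:3].T+T[:3,3]; s=c[:,:2]/c[:,2:]; r2=(s**2).sum(1,keepdims=True); s=s*(1+i["k1"]*r2)
    K=i["camera_matrix"]; return s*[K[0,0],K[1,1]]+[K[0,2],K[1,2]]
def unproj(n,uv,z,info=None):
    i=info or arm.camera_info(n); K=i["camera_matrix"]; uv=np.atleast_2d(uv).astype(float)
    d=(uv-[K[0,2],K[1,2]])/[K[0,0],K[1,1]]; s=d.copy()
    for _ in range(20): s=d/(1+i["k1"]*(s**2).sum(1,keepdims=True))
    W=i["world_from_camera"]; r=np.c_[s,np.ones(len(s))]@W[:3,:3].T; o=W[:3,3]
    return o+r*((z-o[2])/r[:,2:])
def T2(pose,P): # pose x,y,yaw ; P in local
    P=np.atleast_2d(P).astype(float); c,s=np.cos(pose[2]),np.sin(pose[2])
    return np.c_[pose[0]+c*P[:,0]-s*P[:,1],pose[1]+s*P[:,0]+c*P[:,1],P[:,2]]
E
python3 - <<'E'
from h import *
t=cv2.imread("pics/top0.png"); s=cv2.imread("pics/scene0.png")
cv2.imwrite("pics/topc.png",cv2.resize(t[190:310,200:365],None,fx=4.8,fy=4.8,interpolation=cv2.INTER_CUBIC))
cv2.imwrite("pics/scc.png",cv2.resize(s[205:385,170:400],None,fx=3.3,fy=3.3,interpolation=cv2.INTER_CUBIC))
for n in ("top","scene"):
  W=arm.camera_info(n)["world_from_camera"]
  for g in ("plate","jig","fence","table_edge","nest","pin_near","pin_far","nut_1","oil_stone","tape_roll","driver_orange"):
    r=arm.place_of(n,g)
    print(n,g,[((W[:3,:3]@np.array(q["centre"])+W[:3,3]).round(1).tolist(),round(q["confidence"],2)) for q in r[:3]])
print(arm.read_state()["clock"])
E
```

```text
top plate [([787.4, -168.4, -1.9], 0.76), ([570.0, -50.8, 16.1], 0.75), ([358.2, -51.4, 2.0], 0.68)]
top jig [([592.5, 12.9, -0.2], 0.93)]
top fence [([647.7, 14.1, 31.3], 0.9)]
top table_edge [([596.3, 20.3, 18.3], 0.82), ([461.3, 64.2, -0.5], 0.28)]
top nest [([596.2, 77.9, 14.3], 0.73)]
top pin_near [([564.4, 64.6, 16.1], 0.83)]
top pin_far [([620.2, 62.3, 21.9], 0.72)]
top nut_1 [([464.6, 63.0, -3.2], 0.53)]
top oil_stone [([447.0, 154.7, -0.7], 0.53)]
top tape_roll [([634.8, -272.5, -1.7], 0.94), ([698.9, 27.1, -3.3], 0.44)]
top driver_orange [([698.3, 27.3, 1.0], 0.84)]
scene plate [([363.5, -48.3, -2.9], 0.74), ([569.5, -47.7, 18.4], 0.7), ([785.9, -162.5, -0.3], 0.6)]
scene jig [([585.4, 15.1, -1.5], 0.95)]
scene fence [([640.9, 12.6, 32.2], 0.88)]
scene table_edge [([592.0, 18.0, 16.7], 0.86), ([626.7, 61.0, 17.5], 0.53)]
scene nest [([596.5, 76.8, 15.7], 0.97), ([637.8, 10.5, 32.3], 0.51)]
scene pin_near [([563.5, 63.9, 17.4], 0.7)]
scene pin_far [([622.2, 63.2, 20.9], 0.86), ([567.2, -44.5, 18.5], 0.4), ([629.4, -275.5, 0.6], 0.27)]
scene nut_1 [([455.2, 64.6, 3.3], 0.5), ([625.1, 63.6, 20.8], 0.42)]
scene oil_stone [([446.6, 156.8, -7.4], 0.95)]
scene tape_roll [([629.6, -275.6, -1.8], 0.82)]
scene driver_orange [([701.6, 27.4, -0.1], 0.75)]
1.2
```

View pics/topc.png

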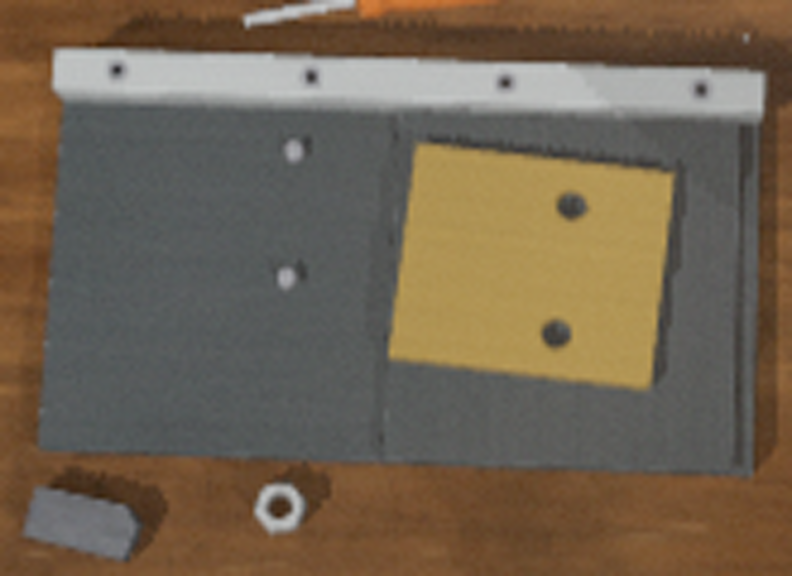

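View pics/scc.png

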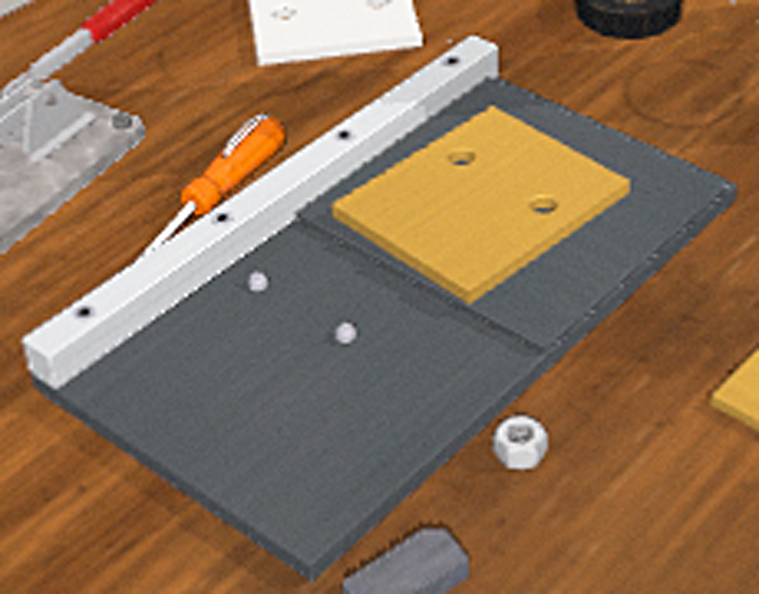

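The crop confirms the large brass plate with two holes lying on the table. Next I'll fit the jig and plate poses from the picked points.

```bash
cat > fit.py <<'E'
from h import *
from scipy.optimize import least_squares
def fit(n,uv,P,x0,info=None):
    f=lambda p:(proj(n,T2(p,P),info)-uv).ravel()
    r=least_squares(f,x0,x_scale=[1,1,.01],loss="soft_l1"); return r.x,f(r.x).reshape(-1,2)
E
python3 - <<'E'
from fit import *
cv=lambda a,s,o:(np.array(a)+.5)/s-.5+np.array(o)
J={"top":cv([(56,48),(766,71),(294,150),(287,277),(40,450),(750,474)],4.8,(200,190)),
"scene":cv([(24,343),(470,36),(258,280),(345,331),(313,568),(546,348)],3.3,(170,205))}
JP={"top":[(75,160,34),(75,-170,34),(34,48,17.5),(-26,48,17.5),(-110,160,12),(-110,-170,12)],
"scene":[(75,160,34),(75,-170,34),(34,48,17.5),(-26,48,17.5),(-110,160,12),(-110,0,18)]}
C={"top":cv([(416,142),(675,172),(651,388),(389,358)],4.8,(200,190)),
"scene":cv([(334,209),(489,106),(630,183),(472,295)],3.3,(170,205))}
CP=[(50,60,26),(50,-60,26),(-50,-60,26),(-50,60,26)]
for n in J:
    x,r=fit(n,J[n],JP[n],[590,14,0]); print(n,"jig",x.round(3),r.round(1).tolist())
    p,r=fit(n,C[n],CP,[570,-50,-.1]); print(n,"plate",p.round(3),r.round(1).tolist())
    c,s=np.cos(x[2]),np.sin(x[2]); d=p[:2]-x[:2]; print("  plate in jig",c*d[0]+s*d[1],-s*d[0]+c*d[1],p[2]-x[2])
E
```

```text
top jig [ 5.89594e+02  1.61020e+01 -1.50000e-02] [[-0.3, 0.0], [0.1, -0.2], [-0.0, -0.1], [0.0, -0.1], [-0.7, -0.0], [0.9, 0.4]]
top plate [ 5.70779e+02 -4.90580e+01 -9.60000e-02] [[0.1, 0.3], [-0.1, 0.1], [0.0, -0.2], [-0.0, -0.2]]
  plate in jig -17.85840262448315 -65.42807099271856 -0.08118350469458897
scene jig [ 5.85628e+02  1.83900e+01 -7.00000e-03] [[-1.1, -0.2], [0.1, -0.5], [-0.2, -0.2], [0.4, -0.3], [0.2, 0.5], [0.2, 0.3]]
scene plate [ 5.66339e+02 -4.60860e+01 -8.10000e-02] [[-0.8, -0.2], [0.4, 0.5], [0.0, -0.5], [0.2, 0.1]]
  plate in jig -18.818596067878122 -64.61528742857402 -0.0733466593525585
```

The jig sits at about (588, 17, yaw -0.011). The plate, in jig coordinates, is at about (-18, -65, yaw -0.077). Plan:
1. Open the fingers part-way.
2. Push +x to square the plate on the fence.
3. Push +y along the fence into the nest.

First I'll rise clear of the vise and turn the jaws along jig y.

Call:
{"name": "arm_command", "arguments": {
  "commands": [0,0,-0.04,8.4,0,0,-0.04,8.4,0,0,-0.04,8.4,0,0,-0.03,0,0,0,0,0],
  "jaw": 0.6
}}

```text
clock: 1.7
position: [259.5, -567.5, 347.1]
ee_rot: [0.013, 1.0, 0.002, -0.002]
contact_force: [0.3, 0.5, 0.1]
gripper_width: 51.4
```

```bash
cat > plan.py <<'E'
from h import *
from scipy.spatial.transform import Rotation as R
import sys
JIG=np.array([588,17,-.011])
def st():
    s=arm.read_state(); M=R.from_quat(s["ee_rot"]).as_matrix(); c,sn=np.cos(JIG[2]),np.sin(JIG[2]); d=s["position"][:2]-JIG[:2]
    jy=np.degrees(np.arctan2(M[1,1],M[0,1]))
    print("t",round(s["clock"],2),"pos",s["position"].round(1),"injig",(c*d[0]+sn*d[1]).round(1),(-sn*d[0]+c*d[1]).round(1),"jawdeg",jy.round(2),"zax",M[:,2].round(3),"F",s["contact_force"].round(1),"w",s["gripper_width"].round(1),"j",s["joints"].round(2))
    return s,M
def go(jx,jy,z):
    s,M=st(); t=T2(JIG,[[jx,jy,z]])[0]; print("target",t.round(1),"tool shift mm",(M.T@(t-s["position"])).round(1))
if __name__=="__main__":
    a=[float(v) for v in sys.argv[1:]]
    go(*a) if a else st()
E
python3 plan.py -96 -65 200
```

```text
Traceback (most recent call last):
  File "plan.py", line 14, in <module>
    go(*a) if a else st()
    ~~^^^^
  File "plan.py", line 11, in go
    s,M=st(); t=T2(JIG,[[jx,jy,z]])[0]; print("target",t.round(1),"tool shift mm",(M.T@(t-s["position"])).round(1))
        ~~^^
  File "plan.py", line 8, in st
    print("t",round(s["clock"],2),"pos",s["position"].round(1),"injig",(c*d[0]+sn*d[1]).round(1),(-sn*d[0]+c*d[1]).round(1),"jawdeg",jy.round(2),"zax",M[:,2].round(3),"F",s["contact_force"].round(1),"w",s["gripper_width"].round(1),"j",s["joints"].round(2))
                                                                                                                                                                                                           ^^^^^^^^^^^^^^^^^^^^^^^^
AttributeError: 'float' object has no attribute 'round'
```

```bash
sed -i 's/s\["gripper_width"\].round(1)/round(s["gripper_width"],1)/' plan.py; python3 plan.py -96 -65 200
```

```text
t 1.7 pos [ 259.5 -567.5  347.1] injig -322.0 -588.1 jawdeg 88.57 zax [-0.003  0.004 -1.   ] F [0.3 0.5 0.1] w 51.4 j [-0.88  0.33  0.3   0.   -1.55 -0.71]
target [491.3 -46.9 200. ] tool shift mm [-219.2  525.7  148.3]
```

Call:
{"name": "arm_command", "arguments": {
  "commands": [-0.018,0.044,0,0,-0.018,0.044,0,0,-0.018,0.044,0,0,-0.018,0.044,0,0,-0.018,0.044,0,0]
}}

```text
clock: 2.2
position: [356.0, -347.3, 342.7]
ee_rot: [0.018, 1.0, 0.004, -0.003]
contact_force: [0.7, 0.2, 0.4]
gripper_width: 51.5
```

Call:
{"name": "arm_command", "arguments": {
  "commands": [-0.018,0.044,0,0,-0.018,0.044,0,0,-0.018,0.044,0,0,-0.018,0.044,0.015,0,-0.018,0.044,0.015,0]
}}

```text
clock: 2.7
position: [453.8, -123.4, 313.9]
ee_rot: [0.018, 1.0, 0.004, -0.001]
contact_force: [-0.0, -0.2, -0.4]
gripper_width: 51.3
```

```bash
python3 plan.py -96 -65 100
```

```text
t 2.7 pos [ 453.8 -123.4  313.9] injig -132.7 -141.8 jawdeg 87.98 zax [-0.002  0.008 -1.   ] F [-0.  -0.2 -0.4] w 51.3 j [ 0.08  0.05 -0.13 -0.01 -1.4  -1.68]
target [491.3 -46.9 100. ] tool shift mm [-35.3  76.  214.4]
```

Call:
{"name": "arm_command", "arguments": {
  "commands": [-0.012,0.025,0.03,-0.7,-0.012,0.025,0.04,-0.7,-0.011,0.025,0.04,0,0,0,0.04,0,0,0,0,0]
}}

```text
clock: 3.2
position: [490.6, -39.1, 157.1]
ee_rot: [0.0, 1.0, 0.004, -0.002]
contact_force: [-0.6, -1.1, 0.8]
gripper_width: 50.9
```

```bash
python3 - <<'E'
from plan import *
st()
im=arm.get_image("wrist"); cv2.imwrite("pics/w1.png",im[:,:,::-1]); i=arm.camera_info("wrist"); np.save("w1.npy",i,allow_pickle=True)
print(i); go(-96,-65,50)
E
```

```text
t 3.2 pos [490.6 -39.1 157.1] injig -96.8 -57.2 jawdeg 89.99 zax [-0.003  0.008 -1.   ] F [-0.6 -1.1  0.8] w 50.9 j [ 0.24  0.19 -0.36 -0.01 -1.02 -1.81]
{'camera_matrix': array([[356.29073535,   0.        , 321.72534284],
       [  0.        , 356.29073535, 241.64827588],
       [  0.        ,   0.        ,   1.        ]]), 'k1': -0.02129883007779997, 'world_from_camera': array([[-1.53249817e-03,  9.61170585e-01,  2.75950643e-01,
         4.23302376e+02],
       [ 9.99960353e-01, -9.47635465e-04,  8.85403533e-03,
        -4.13951065e+01],
       [ 8.77173894e-03,  2.75953272e-01, -9.61131026e-01,
         3.41270639e+02],
       [ 0.00000000e+00,  0.00000000e+00,  0.00000000e+00,
         1.00000000e+00]])}
t 3.25 pos [493.3 -39.3 160.4] injig -94.0 -57.3 jawdeg 90.03 zax [ 0.004  0.008 -1.   ] F [ 0.7 -0.   0. ] w 51.2 j [ 0.24  0.19 -0.35 -0.01 -1.02 -1.81]
target [491.3 -46.9  50. ] tool shift mm [  2.4  -8.6 110.4]
```

View pics/w1.png

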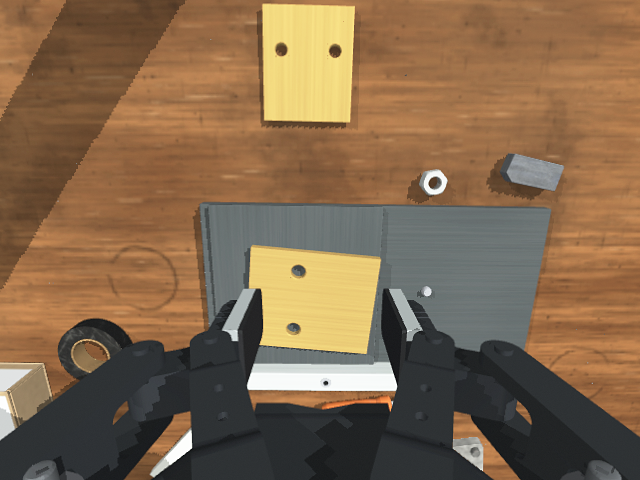

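The wrist view shows the plate at (315,300), a pin at (427,291) and the table step at x≈383. The fingers straddle the plate from above. I'll check the jig fit from this view.

```bash
python3 - <<'E'
from fit import *
i=np.load("w1.npy",allow_pickle=True).item()
x,r=fit("wrist",np.array([(550,207),(384,206),(427,291)],float),[(-110,160,12),(-110,0,18),(-26,48,17.5)],[588,17,0],i); print(x,r.round(1))
p,r=fit("wrist",np.array([(251,245),(380,257),(367,354)],float),[(-50,-60,26),(-50,60,26),(50,60,26)],[570,-48,-.09],i); print(p,r.round(1))
c,s=np.cos(x[2]),np.sin(x[2]); d=p[:2]-x[:2]; print(c*d[0]+s*d[1],-s*d[0]+c*d[1],p[2]-x[2])
E
```

```text
[ 5.92279239e+02  1.74845462e+01 -1.03354881e-02] [[ 0.3  0.1]
 [-0.2  0.2]
 [-0.1 -0.4]]
[ 5.73096388e+02 -4.83114212e+01 -9.44560211e-02] [[ 0.5  0.7]
 [ 0.2  0.2]
 [-0.8 -3.5]]
-18.501805000619544 -65.99071385146685 -0.08412053293466729
```

Call:
{"name": "arm_command", "arguments": {
  "commands": [0,-0.008,0.03,0.6,0,0,0.035,0,0,0,0.035,0,0,0,0.02,0,0,0,0,0]
}}

```text
clock: 3.75
position: [507.0, -48.0, 50.8]
ee_rot: [0.005, 1.0, 0.005, 0.016]
contact_force: [-0.1, -0.4, 0.0]
gripper_width: 51.5
```

```bash
sed -i 's/588,17,-.011/590,17,-.0105/' plan.py; python3 plan.py -97 -65 28
```

```text
t 3.75 pos [507.  -48.   50.8] injig -82.3 -65.9 jawdeg 89.46 zax [ 0.031  0.009 -0.999] F [-0.1 -0.4  0. ] w 51.5 j [ 0.22  0.33 -0.48 -0.   -0.72 -1.8 ]
target [492.3 -47.   28. ] tool shift mm [15.4  0.7 22.3]
```

Call:
{"name": "arm_command", "arguments": {
  "commands": [0.008,0,0,0,0.007,0,0,0,0,0,0.006,0,0,0,0.006,0,0,0,0,0]
}}

```text
clock: 4.25
position: [497.2, -47.8, 45.9]
ee_rot: [0.005, 1.0, 0.006, 0.024]
contact_force: [0.4, 0.3, 0.0]
gripper_width: 51.1
```

```bash
python3 plan.py -97 -65 28
```

```text
t 4.25 pos [497.2 -47.8  45.9] injig -92.1 -65.8 jawdeg 89.48 zax [ 0.047  0.011 -0.999] F [0.4 0.3 0. ] w 51.1 j [ 0.23  0.32 -0.53  0.   -0.68 -1.81]
target [492.3 -47.   28. ] tool shift mm [ 5.7  0.6 17.6]
```

Call:
{"name": "arm_command", "arguments": {
  "commands": [0,0,0,0,0,0,0,0,0,0,0,0,0,0,0,0,0,0,0,0]
}}

```text
clock: 4.75
position: [498.0, -47.6, 46.1]
ee_rot: [0.004, 1.0, 0.006, 0.024]
contact_force: [1.0, -0.2, 0.1]
gripper_width: 51.4
```

```bash
python3 plan.py -97 -65 28; python3 -c "
from bench import arm
print(arm.read_state())"
```

```text
t 4.75 pos [498.  -47.6  46.1] injig -91.4 -65.6 jawdeg 89.52 zax [ 0.048  0.011 -0.999] F [ 1.  -0.2  0.1] w 51.4 j [ 0.23  0.32 -0.53  0.   -0.68 -1.81]
target [492.3 -47.   28. ] tool shift mm [ 6.5  0.4 17.8]
{'clock': 4.75, 'joints': array([ 2.30054334e-01,  3.19828555e-01, -5.25545494e-01,  4.55964879e-04,
       -6.76282723e-01, -1.80991862e+00]), 'joint_vel': array([ 0.00159341,  0.00229154, -0.00038539,  0.0025248 , -0.00087615,
       -0.00349748]), 'joint_efforts': array([ 1.68513296e-03, -3.06141293e+01,  1.35588071e+01,  2.99130946e+00,
        9.80933360e-02,  1.99115135e-05]), 'position': array([497.96304145, -47.59908007,  46.10809283]), 'ee_rot': array([0.00435835, 0.99968867, 0.0055675 , 0.02392858]), 'contact_force': array([ 1.0167232 , -0.20839186,  0.057047  ]), 'wrist_torque': array([ 0.04479775,  0.08152441, -0.02536412]), 'gripper_width': 51.38639912781881}
```

Call:
{"name": "arm_command", "arguments": {
  "commands": [0.005,0,0.004,0,0.005,0,0.004,0,0,0,0.005,0,0,0,0.005,0,0,0,0.005,0]
}}

```text
clock: 5.25
position: [488.1, -47.2, 21.0]
ee_rot: [0.004, 1.0, 0.006, 0.024]
contact_force: [1.2, 0.6, 0.4]
gripper_width: 51.3
```

```bash
python3 plan.py -97 -65 28
```

```text
t 5.25 pos [488.1 -47.2  21. ] injig -101.3 -65.3 jawdeg 89.52 zax [ 0.048  0.011 -0.999] F [1.2 0.6 0.4] w 51.3 j [ 0.24  0.35 -0.58  0.   -0.6  -1.82]
target [492.3 -47.   28. ] tool shift mm [-4.6  0.4 -6.7]
```

Call:
{"name": "arm_command", "arguments": {
  "commands": [0,0,0.001,0,0,0,0.001,0,0,0,0.001,0,0,0,0,0,0,0,0,0]
}}

```text
clock: 5.75
position: [488.1, -47.3, 16.7]
ee_rot: [0.004, 1.0, 0.005, 0.023]
contact_force: [-0.2, 0.3, -0.5]
gripper_width: 51.1
```

```bash
python3 - <<'E'
from plan import *
st()
for n in("scene","wrist"):
    cv2.imwrite(f"pics/{n}2.png",arm.get_image(n)[:,:,::-1])
s=cv2.imread("pics/scene2.png"); cv2.imwrite("pics/scene2c.png",cv2.resize(s[205:385,230:460],None,fx=3.3,fy=3.3,interpolation=cv2.INTER_CUBIC))
E
```

```text
t 5.75 pos [488.1 -47.3  16.7] injig -101.2 -65.4 jawdeg 89.52 zax [ 0.047  0.011 -0.999] F [-0.2  0.3 -0.5] w 51.1 j [ 0.24  0.35 -0.58  0.   -0.59 -1.82]
```

View pics/scene2c.png

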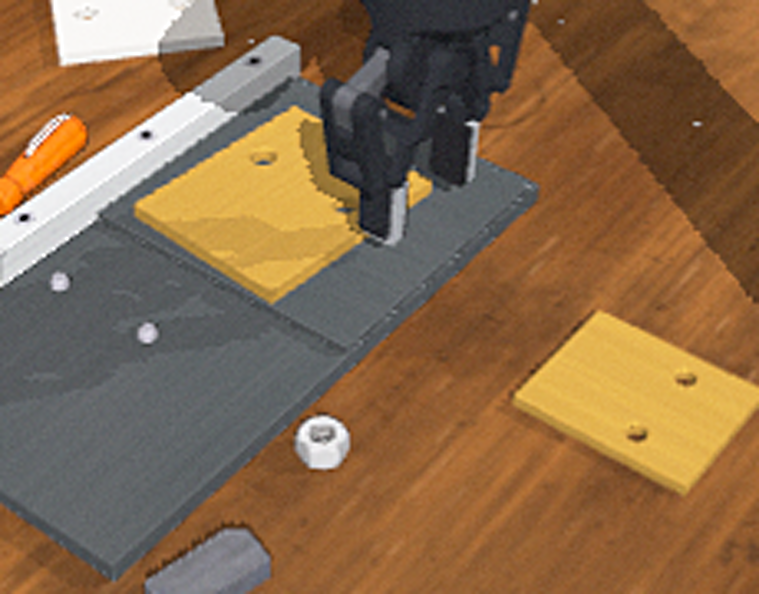

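View pics/wrist2.png

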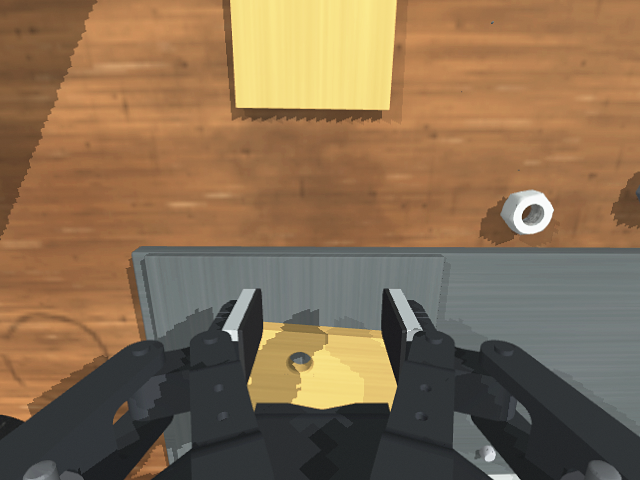

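Call:
{"name": "arm_command", "arguments": {
  "commands": [0,0,0.001,0,0,0,0.001,0,0,0,0,0,0,0,0,0,0,0,0,0]
}}

```text
clock: 6.35
position: [488.4, -47.2, 14.9]
ee_rot: [0.004, 1.0, 0.005, 0.024]
contact_force: [0.7, 0.6, 0.1]
gripper_width: 51.2
```

```bash
python3 plan.py -97 -65 15
```

```text
t 6.35 pos [488.4 -47.2  14.9] injig -100.9 -65.3 jawdeg 89.52 zax [ 0.047  0.011 -0.999] F [0.7 0.6 0.1] w 51.2 j [ 0.24  0.36 -0.58  0.   -0.59 -1.82]
target [492.3 -47.   15. ] tool shift mm [-3.9  0.3  0.1]
```

Call:
{"name": "arm_command", "arguments": {
  "commands": [-0.005,0,0.0002,0,-0.005,0,0.0003,0,-0.005,0,0.0002,0,-0.005,0,0.0003,0,-0.004,0,0.0003,0]
}}

```text
clock: 6.85
position: [514.7, -47.4, 14.9]
ee_rot: [0.004, 1.0, 0.005, 0.024]
contact_force: [-0.4, 0.0, -0.6]
gripper_width: 51.4
```

```bash
python3 plan.py -60 -65 15
```

```text
t 6.85 pos [514.7 -47.4  14.9] injig -74.6 -65.2 jawdeg 89.53 zax [ 0.048  0.011 -0.999] F [-0.4  0.  -0.6] w 51.4 j [ 0.22  0.39 -0.52  0.   -0.61 -1.8 ]
target [529.3 -47.4  15. ] tool shift mm [-14.6   0.1   0.6]
```

Call:
{"name": "arm_command", "arguments": {
  "commands": [-0.004,0,0.0002,0,-0.004,0,0.0002,0,-0.003,0,0.0002,0,0,0,0,0,0,0,0,0]
}}

```text
clock: 7.35
position: [527.4, -47.5, 14.5]
ee_rot: [0.004, 1.0, 0.005, 0.024]
contact_force: [-0.2, 0.3, -0.2]
gripper_width: 51.3
```

```bash
python3 - <<'E'
from plan import *
st()
cv2.imwrite(f"pics/scene3.png",arm.get_image("scene")[:,:,::-1])
s=cv2.imread("pics/scene3.png"); cv2.imwrite("pics/scene3c.png",cv2.resize(s[205:385,230:460],None,fx=3.3,fy=3.3,interpolation=cv2.INTER_CUBIC))
E
```

```text
t 7.35 pos [527.4 -47.5  14.5] injig -62.0 -65.2 jawdeg 89.51 zax [ 0.048  0.011 -0.999] F [-0.2  0.3 -0.2] w 51.3 j [ 0.22  0.41 -0.49 -0.   -0.63 -1.8 ]
```

View pics/scene3c.png

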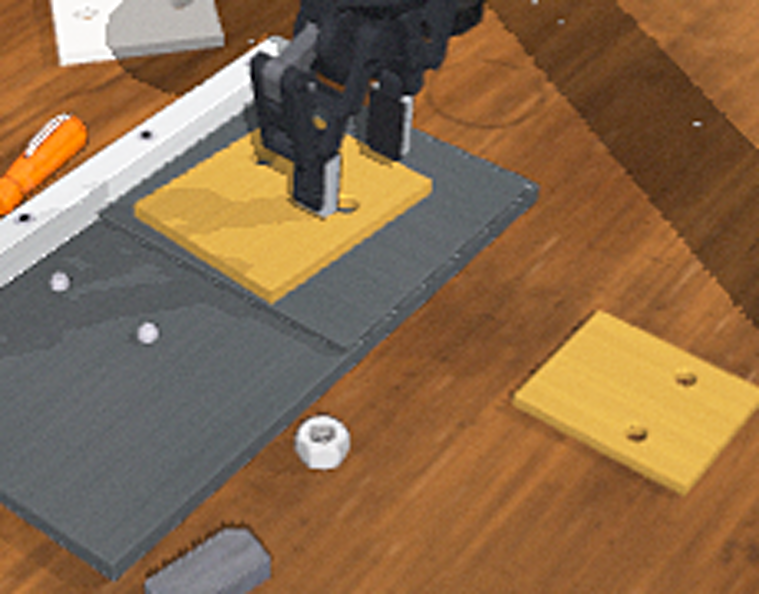

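The fingertips passed just above the plate and it hasn't moved. At this opening the tips stand more than 11 mm behind the TCP. I'll back off and touch down on the table.

Call:
{"name": "arm_command", "arguments": {
  "commands": [0.009,0,-0.0006,0,0.009,0,-0.0004,0,0.009,0,-0.0004,0,0.009,0,-0.0004,0,0,0,0,0]
}}

```text
clock: 7.9
position: [486.1, -47.5, 14.5]
ee_rot: [0.005, 1.0, 0.005, 0.023]
contact_force: [-0.4, 1.0, 0.8]
gripper_width: 51.4
```

Call:
{"name": "arm_command", "arguments": {
  "commands": [0,0,0.002,0,0,0,0.002,0,0,0,0.001,0,0,0,0,0,0,0,0,0]
}}

```text
clock: 8.4
position: [487.4, -47.2, 9.4]
ee_rot: [0.004, 1.0, 0.006, 0.024]
contact_force: [0.3, -0.7, -0.0]
gripper_width: 51.3
```

```bash
python3 plan.py -101 -65 8
```

```text
t 8.4 pos [487.4 -47.2   9.4] injig -101.9 -65.3 jawdeg 89.53 zax [ 0.048  0.011 -0.999] F [ 0.3 -0.7 -0. ] w 51.3 j [ 0.24  0.37 -0.59  0.   -0.57 -1.82]
target [488.3 -46.9   8. ] tool shift mm [-0.9  0.3  1.4]
```

Call:
{"name": "arm_command", "arguments": {
  "commands": [0,0,0.001,0,0,0,0.001,0,0,0,0,0,0,0,0,0,0,0,0,0]
}}

```text
clock: 8.9
position: [487.8, -47.2, 7.0]
ee_rot: [0.004, 1.0, 0.005, 0.024]
contact_force: [-0.3, -0.8, 0.8]
gripper_width: 51.1
```

Call:
{"name": "arm_command", "arguments": {
  "commands": [0,0,0.001,0,0,0,0.001,0,0,0,0,0,0,0,0,0,0,0,0,0]
}}

```text
clock: 9.4
position: [487.9, -47.1, 4.9]
ee_rot: [0.004, 1.0, 0.005, 0.024]
contact_force: [0.4, -0.3, -0.0]
gripper_width: 51.1
```

```bash
python3 - <<'E'
from plan import *
st()
cv2.imwrite(f"pics/scene4.png",arm.get_image("scene")[:,:,::-1])
s=cv2.imread("pics/scene4.png"); cv2.imwrite("pics/scene4c.png",cv2.resize(s[225:305,310:410],None,fx=7,fy=7,interpolation=cv2.INTER_CUBIC))
E
```

```text
t 9.4 pos [487.9 -47.1   4.9] injig -101.4 -65.2 jawdeg 89.53 zax [ 0.048  0.011 -0.999] F [ 0.4 -0.3 -0. ] w 51.1 j [ 0.24  0.37 -0.59  0.   -0.56 -1.82]
```

View pics/scene4c.png

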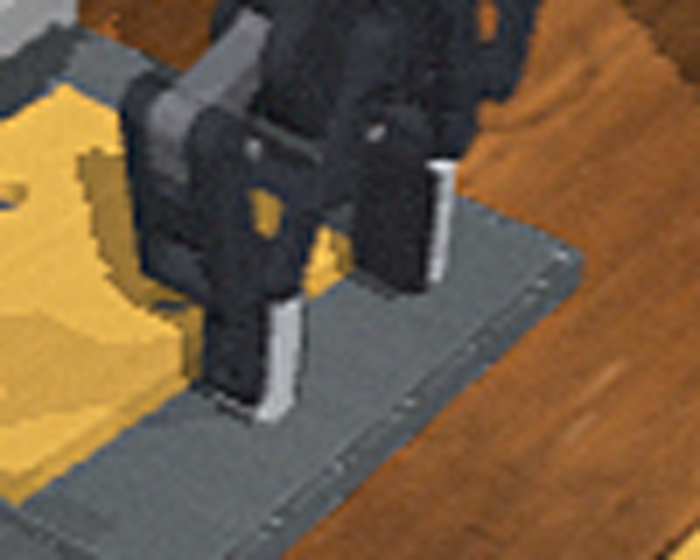

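```bash
python3 - <<'E'
from h import *
for name,c in(("Linner",(293,408)),("Lback",(258,420)),("Lfront",(205,386)),("Rinner?",(430,290))):
    for z in(16,20,24): print(name,z,unproj("scene",((c[0]+.5)/7-.5+310,(c[1]+.5)/7-.5+225),z).round(1))
E
```

```text
Linner 16 [[495.1 -51.6  16. ]]
Linner 20 [[492.5 -47.7  20. ]]
Linner 24 [[489.9 -43.8  24. ]]
Lback 16 [[499.2 -43.   16. ]]
Lback 20 [[496.5 -39.2  20. ]]
Lback 24 [[493.9 -35.4  24. ]]
Lfront 16 [[516.6 -45.5  16. ]]
Lfront 20 [[513.8 -41.6  20. ]]
Lfront 24 [[511.  -37.8  24. ]]
Rinner? 16 [[ 494.1 -108.7   16. ]]
Rinner? 20 [[ 491.5 -104.4   20. ]]
Rinner? 24 [[ 488.9 -100.1   24. ]]
```

```bash
python3 - <<'E'
from plan import *
s,M=st(); p=s["position"]
im=cv2.imread("pics/scene4.png")[205:325,290:430]; im=cv2.resize(im,None,fx=5,fy=5,interpolation=cv2.INTER_CUBIC)
for b in (0,13,19,40):
  for sy in(-1,0,1):
    for sx in (-11,11):
      q=p+M@np.array([sx,sy*25.6,-b]); u=(proj("scene",q)[0]-[290,205]+.5)*5-.5
      cv2.circle(im,tuple(int(v) for v in u),3,[(0,0,255),(0,255,0),(255,0,0),(255,0,255)][(0,13,19,40).index(b)],-1)
cv2.imwrite("pics/ov.png",im)
E
```

```text
t 9.45 pos [488.  -47.1   4.9] injig -101.4 -65.2 jawdeg 89.53 zax [ 0.048  0.011 -0.999] F [-0.9 -0.5  0.3] w 51.3 j [ 0.24  0.37 -0.59  0.   -0.56 -1.82]
```

View pics/ov.png

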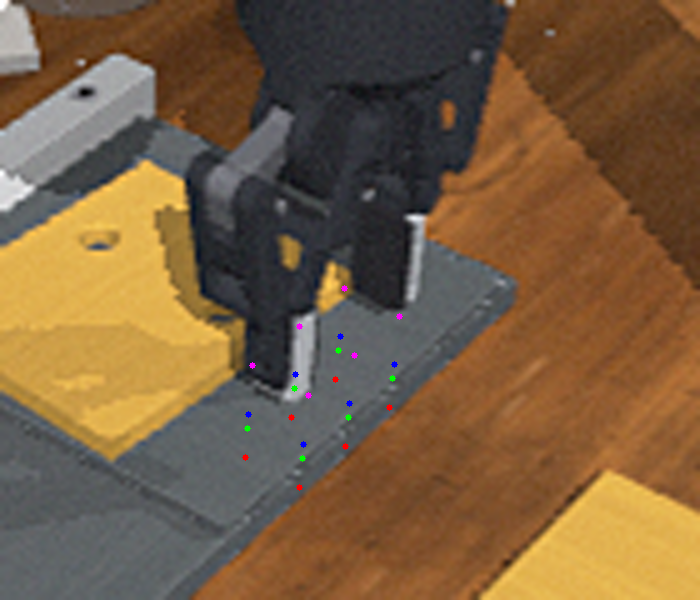

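The overlay shows the tips really sit about 36–40 mm behind the reported TCP, so they're at z≈42. I won't trust the stated TCP height and will keep lowering, checking by contact and picture.

Call:
{"name": "arm_command", "arguments": {
  "commands": [0,0,0.004,0,0,0,0.004,0,0,0,0.003,0,0,0,0.002,0,0,0,0.001,0]
}}

```text
clock: 9.95
position: [488.6, -47.0, -10.4]
ee_rot: [0.004, 1.0, 0.005, 0.024]
contact_force: [0.3, -0.5, 0.8]
gripper_width: 51.4
```

```bash
cat > ov.py <<'E'
from plan import *
def ov(k,bs=(30,36,40),x0=290,y0=205,w=140,h=120,f=5,hw=25.6):
    s,M=st(); p=s["position"]
    im=arm.get_image("scene")[:,:,::-1]; cv2.imwrite(f"pics/s{k}.png",im)
    im=cv2.resize(np.ascontiguousarray(im[y0:y0+h,x0:x0+w]),None,fx=f,fy=f,interpolation=cv2.INTER_CUBIC)
    for b,col in zip(bs,[(0,0,255),(0,255,0),(255,0,255)]):
      for sy in(-1,1):
        for sx in (-11,11):
          q=p+M@np.array([sx,sy*hw,-b]); u=(proj("scene",q)[0]-[x0,y0]+.5)*f-.5
          cv2.circle(im,tuple(int(v) for v in u),2,col,-1)
    cv2.imwrite(f"pics/ov{k}.png",im)
E
python3 -c "
from ov import *
ov(5)"
```

```text
t 9.95 pos [488.6 -47.  -10.4] injig -100.7 -65.0 jawdeg 89.53 zax [ 0.048  0.011 -0.999] F [ 0.3 -0.5  0.8] w 51.4 j [ 0.24  0.4  -0.6   0.   -0.52 -1.82]
```

View pics/ov5.png

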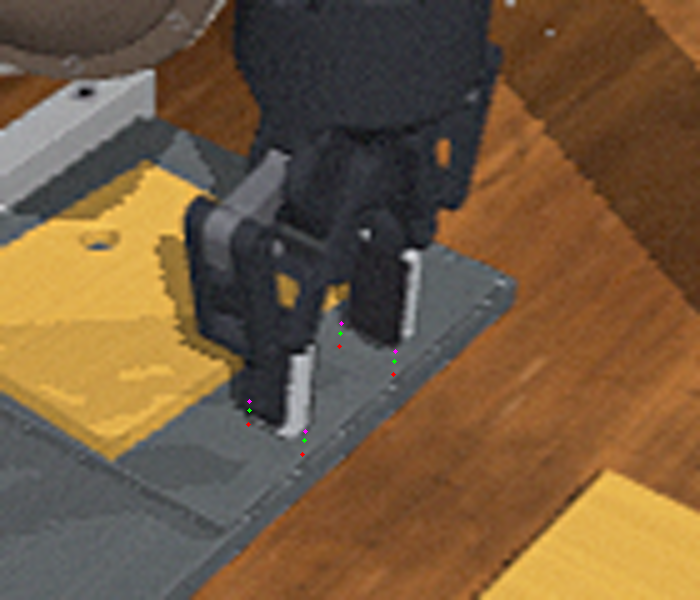

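Tips are now at about z=26. Lowering further in small steps.

Call:
{"name": "arm_command", "arguments": {
  "commands": [0,0,0.002,0,0,0,0.001,0,0,0,0.001,0,0,0,0.001,0,0,0,0,0]
}}

```text
clock: 10.5
position: [489.0, -46.9, -15.8]
ee_rot: [0.004, 1.0, 0.005, 0.024]
contact_force: [-0.4, -0.8, -1.2]
gripper_width: 51.3
```

```bash
python3 plan.py
```

```text
t 10.5 pos [489.  -46.9 -15.8] injig -100.3 -65.0 jawdeg 89.53 zax [ 0.048  0.011 -0.999] F [-0.4 -0.8 -1.2] w 51.3 j [ 0.24  0.41 -0.61  0.   -0.5  -1.82]
```

Call:
{"name": "arm_command", "arguments": {
  "commands": [-0.006,0,0.0003,0,-0.006,0,0.0003,0,-0.005,0,0.0003,0,-0.005,0,0.0002,0,-0.004,0,0.0002,0]
}}

```text
clock: 11.0
position: [513.0, -47.5, -15.7]
ee_rot: [0.005, 1.0, 0.005, 0.019]
contact_force: [-14.0, 6.1, 16.4]
gripper_width: 51.2
```

Call:
{"name": "arm_command", "arguments": {
  "commands": [-0.004,0,0.0002,0,-0.004,0,0.0002,0,0,0,0,0,0,0,0,0,0,0,0,0]
}}

```text
clock: 11.5
position: [513.0, -47.5, -14.7]
ee_rot: [0.007, 1.0, 0.005, 0.01]
contact_force: [0.1, -0.1, -0.2]
gripper_width: 50.7
```

```bash
python3 -c "
from ov import *
ov(6)"
```

```text
t 11.5 pos [513.  -47.5 -14.7] injig -76.3 -65.3 jawdeg 89.16 zax [ 0.02   0.009 -1.   ] F [ 0.1 -0.1 -0.2] w 50.7 j [ 0.22  0.45 -0.52 -0.01 -0.58 -1.8 ]
```

View pics/ov6.png

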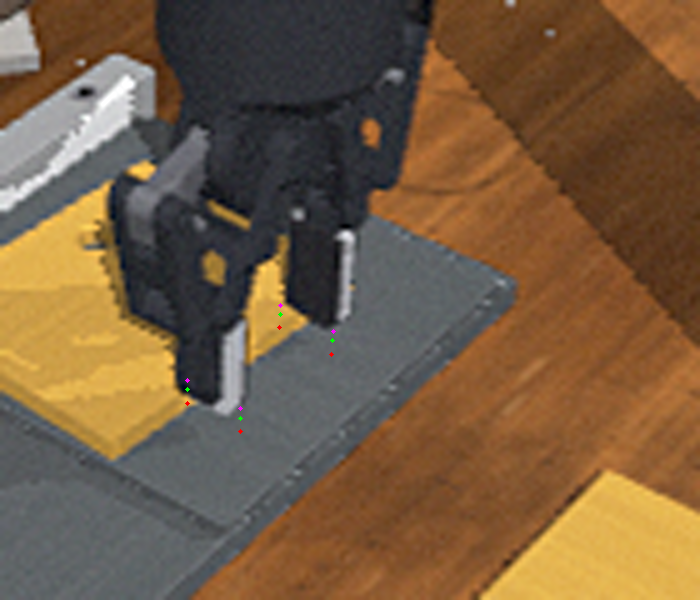

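Contact peaked at 14 N sideways and 16 N upward, and the plate didn't move. The tips were catching the plate's upper edge, so I'll back off and go lower.

Call:
{"name": "arm_command", "arguments": {
  "commands": [0.005,0,-0.0005,0,0.005,0,0,0,0.004,0,0,0,0,0,0.001,0,0,0,0.001,0]
}}

```text
clock: 12.05
position: [497.7, -47.6, -17.1]
ee_rot: [0.008, 1.0, 0.004, 0.01]
contact_force: [-0.1, 0.0, 0.3]
gripper_width: 51.2
```

Call:
{"name": "arm_command", "arguments": {
  "commands": [0,0,0.001,0,0,0,0.001,0,0,0,0.001,0,0,0,0,0,0,0,0,0]
}}

```text
clock: 12.55
position: [498.2, -47.5, -20.7]
ee_rot: [0.007, 1.0, 0.004, 0.01]
contact_force: [0.3, 0.1, 0.0]
gripper_width: 51.5
```

```bash
python3 plan.py
```

```text
t 12.55 pos [498.2 -47.5 -20.7] injig -91.2 -65.5 jawdeg 89.15 zax [ 0.02   0.009 -1.   ] F [0.3 0.1 0. ] w 51.5 j [ 0.23  0.44 -0.56 -0.01 -0.55 -1.81]
```

Call:
{"name": "arm_command", "arguments": {
  "commands": [-0.005,0,0.0001,0,-0.005,0,0.0001,0,-0.005,0,0.0001,0,-0.004,0,0.0001,0,-0.004,0,0.0001,0]
}}

```text
clock: 13.05
position: [515.7, -49.5, -21.8]
ee_rot: [0.009, 1.0, 0.003, 0.003]
contact_force: [-5.8, -0.9, 5.8]
gripper_width: 51.3
```

```bash
python3 -c "
from ov import *
ov(7)"
```

```text
t 13.05 pos [515.7 -49.5 -21.8] injig -73.6 -67.3 jawdeg 88.96 zax [ 0.005  0.006 -1.   ] F [-5.8 -0.9  5.8] w 51.3 j [ 0.21  0.47 -0.51 -0.01 -0.59 -1.8 ]
```

View pics/ov7.png

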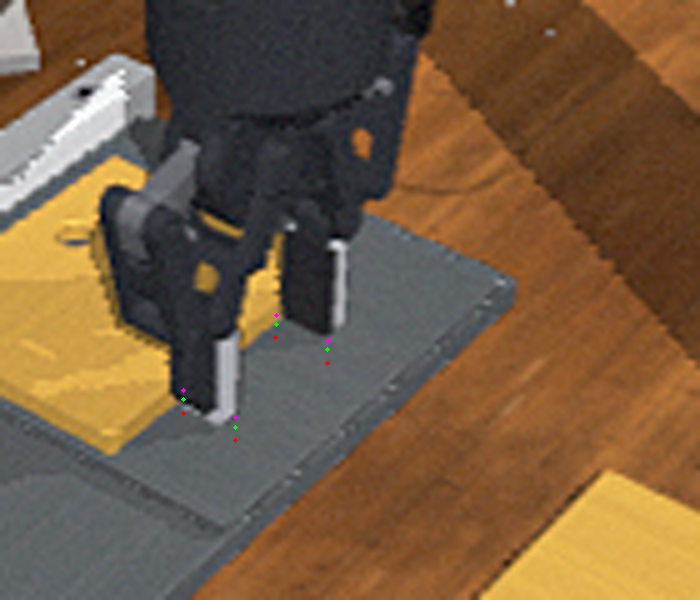

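The plate is now moving with the fingers, so I'll keep pushing towards the fence.

Call:
{"name": "arm_command", "arguments": {
  "commands": [-0.003,0,0,0,-0.003,0,0,0,-0.003,0,0,0,-0.002,0,0,0,0,0,0,0]
}}

```text
clock: 13.6
position: [521.0, -50.4, -22.4]
ee_rot: [0.009, 1.0, 0.003, -0.004]
contact_force: [-1.7, -1.0, 2.0]
gripper_width: 51.2
```

```bash
python3 -c "
from ov import *
ov(8,x0=250)"
```

```text
t 13.6 pos [521.  -50.4 -22.4] injig -68.2 -68.1 jawdeg 89.01 zax [-0.008  0.005 -1.   ] F [-1.7 -1.   2. ] w 51.2 j [ 0.21  0.48 -0.48 -0.01 -0.61 -1.79]
```

View pics/ov8.png

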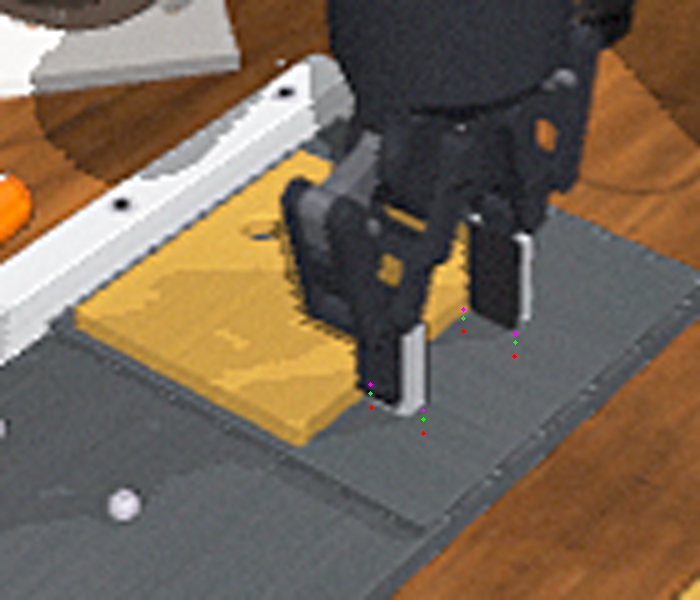

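Call:
{"name": "arm_command", "arguments": {
  "commands": [-0.003,0,-0.001,0,-0.004,0,0,0,-0.004,0,0,0,-0.004,0,0,0,-0.004,0,0,0]
}}

```text
clock: 14.15
position: [530.6, -51.4, -22.6]
ee_rot: [0.009, 1.0, 0.002, -0.015]
contact_force: [-13.3, 3.4, 9.9]
gripper_width: 51.3
```

```bash
python3 -c "
from ov import *
ov(9,x0=250)"
```

```text
t 14.15 pos [530.6 -51.4 -22.6] injig -58.6 -69.0 jawdeg 88.93 zax [-0.031  0.004 -1.   ] F [-13.3   3.4   9.9] w 51.3 j [ 0.2   0.5  -0.44 -0.02 -0.66 -1.78]
```

View pics/ov9.png

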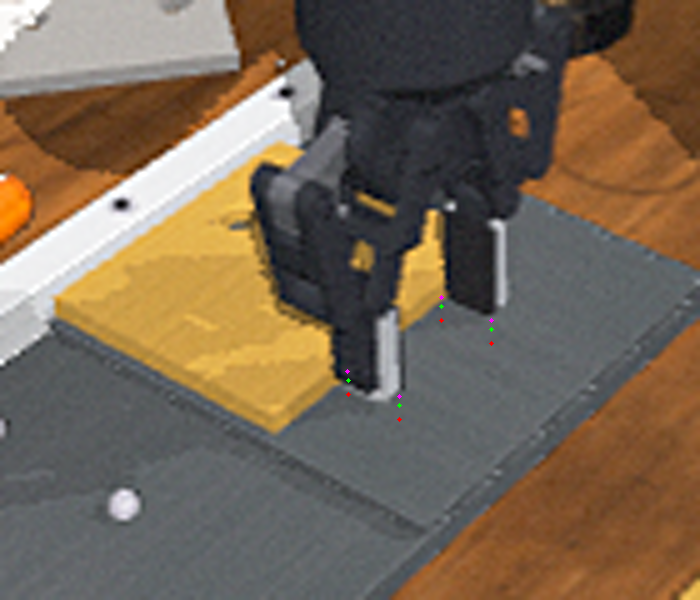

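```bash
python3 - <<'E'
from fit import *
cv=lambda a:(np.array(a,float)+.5)/5-.5+np.array([250,205])
p,r=fit("scene",cv([(55,303),(273,418),(282,143)]),[(50,60,26),(-50,60,26),(50,-60,26)],[590,-40,0]); print(p,r.round(1))
x=np.array([585.628,18.39,-.007]);c,s=np.cos(x[2]),np.sin(x[2]); d=p[:2]-x[:2]; print(c*d[0]+s*d[1],-s*d[0]+c*d[1],p[2]-x[2])
E
```

```text
[ 5.89016744e+02 -4.54353273e+01 -2.22628403e-02] [[-0.3 -0.6]
 [ 0.3  0.5]
 [-0.  -0. ]]
3.835434672956945 -63.80004259606538 -0.015262840289518687
```

Call:
{"name": "arm_command", "arguments": {
  "commands": [-0.004,0,0,0,-0.004,0,0,0,-0.004,0,0,0,-0.004,0,0,0,-0.004,0,0,0]
}}

```text
clock: 14.7
position: [528.4, -51.7, -22.3]
ee_rot: [0.009, 0.999, 0.0, -0.04]
contact_force: [-12.0, 4.0, 12.7]
gripper_width: 51.1
```

Call:
{"name": "arm_command", "arguments": {
  "commands": [0.006,0,0,0,0.006,0,0,0,0.006,0,-0.01,0,0.006,0,-0.02,0,0,0,-0.02,0]
}}

```text
clock: 15.2
position: [511.4, -50.7, 30.4]
ee_rot: [0.009, 0.999, 0.0, -0.036]
contact_force: [0.8, 0.6, 0.7]
gripper_width: 51.1
```

```bash
python3 - <<'E'
from plan import *
st()
for n,k in(("top",10),("scene",10)):
    im=arm.get_image(n)[:,:,::-1]; cv2.imwrite(f"pics/{n}{k}.png",im)
t=cv2.imread("pics/top10.png"); cv2.imwrite("pics/top10c.png",cv2.resize(t[190:310,200:365],None,fx=4.8,fy=4.8,interpolation=cv2.INTER_CUBIC))
t=cv2.imread("pics/scene10.png"); cv2.imwrite("pics/scene10c.png",cv2.resize(t[205:325,250:390],None,fx=5,fy=5,interpolation=cv2.INTER_CUBIC))
E
```

```text
t 15.2 pos [511.4 -50.7  30.4] injig -77.9 -68.5 jawdeg 89.01 zax [-0.073  0.001 -0.997] F [0.8 0.6 0.7] w 51.1 j [ 0.21  0.42 -0.4  -0.02 -0.82 -1.78]
```

View pics/top10c.png

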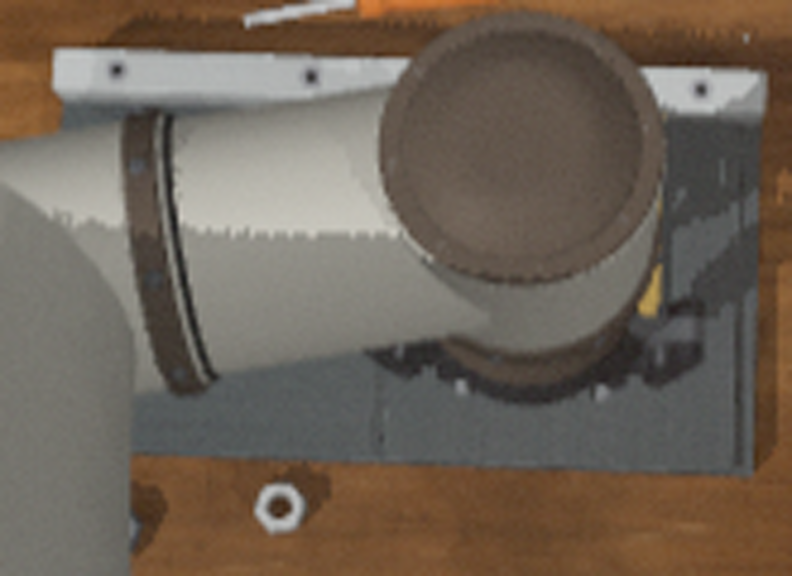

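View pics/scene10c.png

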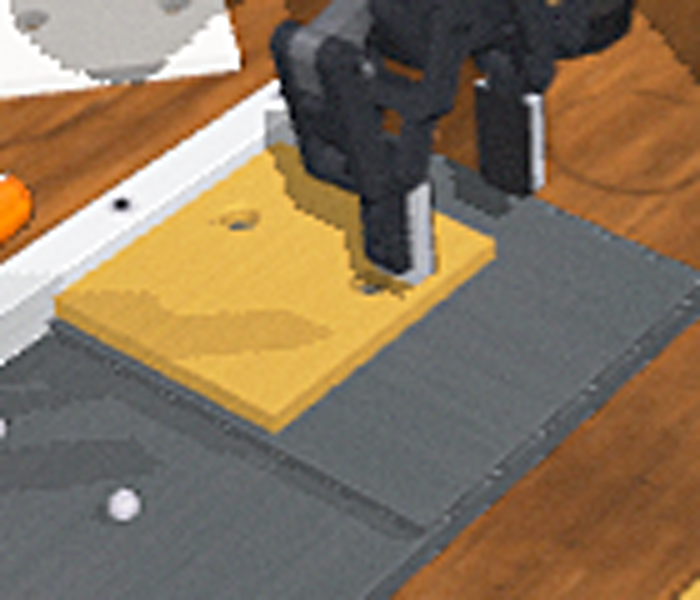

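The plate is square against the fence, in the scene crop (60–280, 143–303). Now I'll rise, turn 90° and move behind the trailing edge.

```bash
python3 - <<'E'
import numpy as np
th=179.0; d=np.array([79,-74])/9
for k in range(10):
    a=np.radians(th); print(k,(d@[np.cos(a),np.sin(a)]).round(1),(d@[np.sin(a),-np.cos(a)]).round(1)); th+=8.5
E
```

```text
0 -8.9 -8.1
1 -7.6 -9.3
2 -6.2 -10.3
3 -4.6 -11.1
4 -2.9 -11.7
5 -1.1 -12.0
6 0.7 -12.0
7 2.4 -11.8
8 4.1 -11.3
9 5.8 -10.6
```

Call:
{"name": "arm_command", "arguments": {
  "commands": [0,0,-0.03,-8.5,-0.007,-0.009,0,-8.5,-0.006,-0.01,0,-8.5,-0.005,-0.011,0,-8.5,-0.003,-0.012,0,-8.5],
  "jaw": 0.35
}}

```text
clock: 15.8
position: [555.1, -82.3, 63.8]
ee_rot: [-0.36, 0.932, 0.012, -0.025]
contact_force: [0.2, -0.8, -0.4]
gripper_width: 29.7
```

Call:
{"name": "arm_command", "arguments": {
  "commands": [-0.001,-0.012,0,-8.5,0.001,-0.012,0,-8.5,0.002,-0.012,0,-8.5,0.004,-0.011,0,-8.5,0.006,-0.011,0,-8.5]
}}

```text
clock: 16.3
position: [603.6, -124.6, 60.8]
ee_rot: [-0.677, 0.736, 0.018, -0.017]
contact_force: [-0.1, -0.7, 0.0]
gripper_width: 29.9
```

```bash
python3 plan.py 2 -142 30
```

```text
t 16.3 pos [ 603.6 -124.6   60.8] injig 15.1 -141.5 jawdeg 175.23 zax [-0.051  0.003 -0.999] F [-0.1 -0.7  0. ] w 29.9 j [ 0.06  0.51 -0.14 -0.01 -0.97 -0.13]
target [ 590.5 -125.    30. ] tool shift mm [ 1.4 11.4 31.4]
```

Call:
{"name": "arm_command", "arguments": {
  "commands": [0.001,0.008,0,-4.2,0,0.007,0.02,0,0,0,0.04,0,0,0,0,0,0,0,0,0]
}}

```text
clock: 16.8
position: [590.4, -126.7, 1.4]
ee_rot: [-0.705, 0.709, 0.015, -0.014]
contact_force: [0.2, 0.4, 0.8]
gripper_width: 30.2
```

```bash
python3 -c "
from ov import *
ov(11,x0=270,y0=185,hw=15)"
```

```text
t 16.8 pos [ 590.4 -126.7    1.4] injig 1.9 -143.7 jawdeg 179.7 zax [-0.041  0.002 -0.999] F [0.2 0.4 0.8] w 30.2 j [ 0.05  0.56 -0.23 -0.01 -0.82 -0.05]
```

View pics/ov11.png

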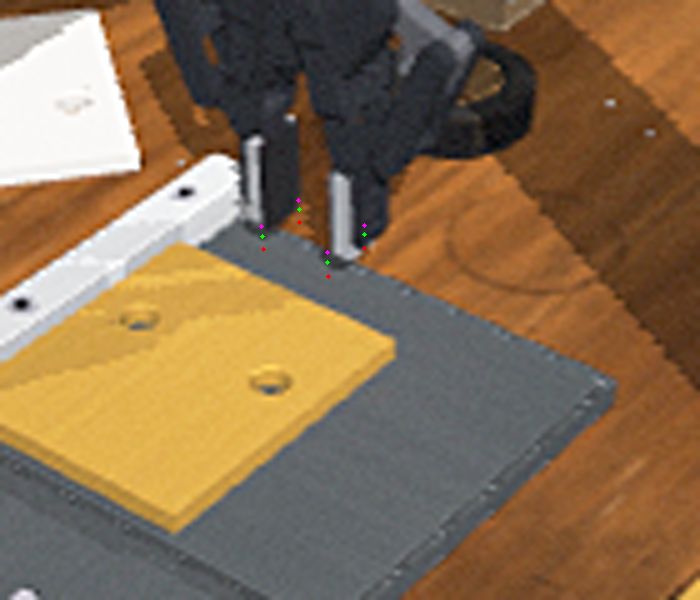

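Call:
{"name": "arm_command", "arguments": {
  "commands": [0,0,0.01,0,0,0,0.007,0,0,0,0,0,0,0,0,0,0,0,0,0]
}}

```text
clock: 17.35
position: [592.5, -126.3, -12.9]
ee_rot: [-0.705, 0.709, 0.013, -0.011]
contact_force: [0.6, -0.3, -0.8]
gripper_width: 29.9
```

```bash
python3 -c "
from ov import *
ov(12,x0=270,y0=185,hw=15)"
```

```text
t 17.35 pos [ 592.5 -126.3  -12.9] injig 4.0 -143.3 jawdeg 179.71 zax [-0.034  0.003 -0.999] F [ 0.6 -0.3 -0.8] w 29.9 j [ 0.05  0.58 -0.24 -0.01 -0.78 -0.05]
```

View pics/ov12.png

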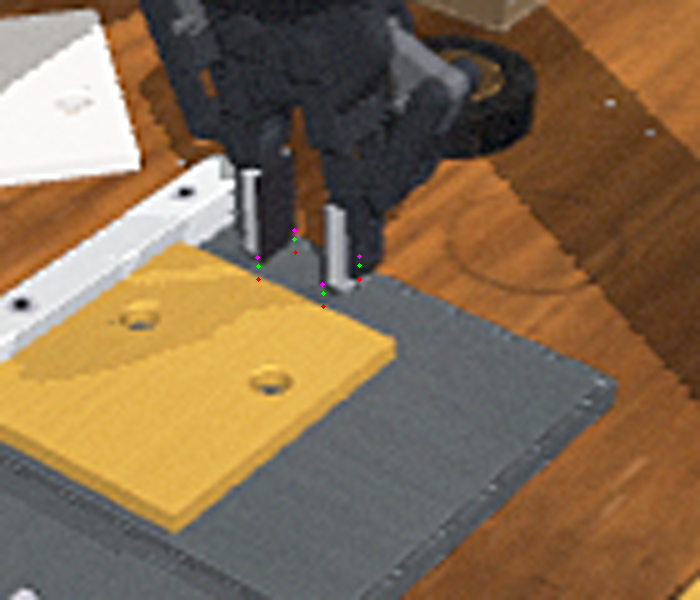

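Call:
{"name": "arm_command", "arguments": {
  "commands": [0,0,0.002,0,0,0,0.002,0,0,0,0.001,0,0,0,0,0,0,0,0,0]
}}

```text
clock: 17.9
position: [592.7, -126.3, -17.8]
ee_rot: [-0.705, 0.709, 0.013, -0.011]
contact_force: [-0.1, 0.3, 0.6]
gripper_width: 30.1
```

```bash
python3 plan.py
```

```text
t 17.9 pos [ 592.7 -126.3  -17.8] injig 4.2 -143.3 jawdeg 179.72 zax [-0.033  0.003 -0.999] F [-0.1  0.3  0.6] w 30.1 j [ 0.05  0.59 -0.25 -0.01 -0.77 -0.05]
```

Call:
{"name": "arm_command", "arguments": {
  "commands": [0,0,0.001,0,-0.005,0,0,0,-0.005,0,0,0,-0.005,0,0,0,-0.005,0,0,0]
}}

```text
clock: 18.4
position: [592.7, -106.2, -18.8]
ee_rot: [-0.705, 0.709, 0.012, -0.011]
contact_force: [0.9, -3.0, -1.3]
gripper_width: 29.8
```

```bash
python3 -c "
from ov import *
ov(13,x0=270,y0=185,hw=15)"
```

```text
t 18.4 pos [ 592.7 -106.2  -18.8] injig 4.0 -123.2 jawdeg 179.68 zax [-0.033  0.001 -0.999] F [ 0.9 -3.  -1.3] w 29.8 j [ 0.09  0.58 -0.26 -0.01 -0.76 -0.09]
```

View pics/ov13.png

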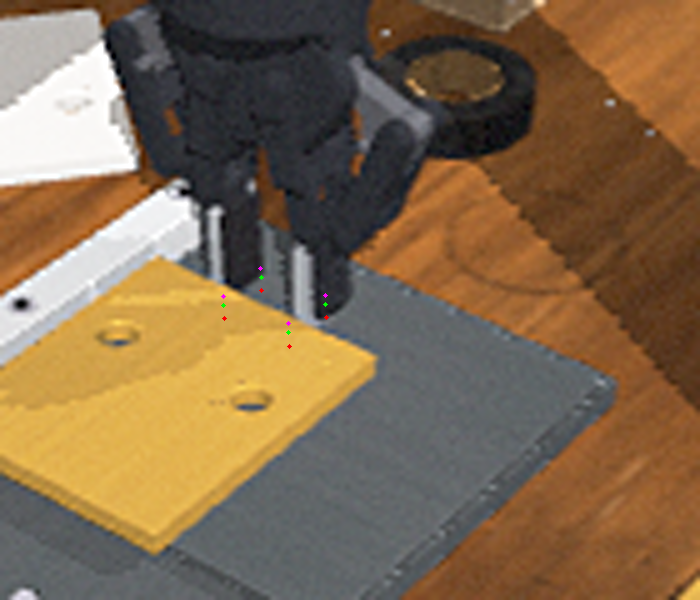

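The plate is moving with the fingers at about 3 N. I'll continue along the fence with a slight bias toward it.

Call:
{"name": "arm_command", "arguments": {
  "commands": [-0.007,-0.0001,0,0,-0.007,-0.0001,0,0,-0.007,-0.0001,0,0,-0.007,-0.0001,0,0,-0.007,-0.0001,0,0]
}}

```text
clock: 18.95
position: [592.9, -68.1, -18.8]
ee_rot: [-0.705, 0.709, 0.013, -0.012]
contact_force: [-0.2, -2.5, -0.7]
gripper_width: 30.0
```

```bash
python3 -c "
from ov import *
ov(14,x0=230,y0=195,hw=15)"
```

```text
t 18.95 pos [592.9 -68.1 -18.8] injig 3.8 -85.0 jawdeg 179.7 zax [-0.034  0.001 -0.999] F [-0.2 -2.5 -0.7] w 30.0 j [ 0.15  0.58 -0.27 -0.01 -0.76 -0.15]
```

View pics/ov14.png

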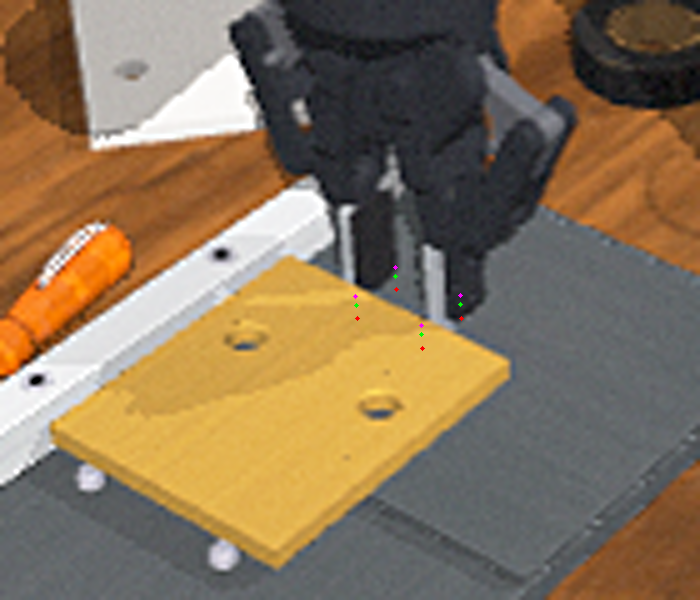

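```bash
cat > pf.py <<'E'
from fit import *
def pf(c,x0,y0,f,z=26,n="scene",x=(585.628,18.39,-.007)):
    uv=(np.array(c,float)+.5)/f-.5+np.array([x0,y0])
    p,r=fit(n,uv,[(50,60,z),(50,-60,z),(-50,-60,z),(-50,60,z)],[585,0,0])
    c,s=np.cos(x[2]),np.sin(x[2]); d=p[:2]-x[:2]; print("plate in jig",(c*d[0]+s*d[1]).round(1),(-s*d[0]+c*d[1]).round(1),(p[2]-x[2]).round(3),r.round(1).tolist())
E
python3 -c "
from pf import *
pf([(52,428),(290,256),(511,362),(277,555)],230,195,5)"
```

```text
plate in jig 3.3 -14.0 0.004 [[-0.3, -0.1], [-0.0, 0.1], [0.2, 0.1], [0.1, -0.1]]
```

Call:
{"name": "arm_command", "arguments": {
  "commands": [-0.007,-0.0001,0,0,-0.007,-0.0001,0,0,-0.007,-0.0001,0,0,-0.007,-0.0001,0,0,-0.007,-0.0001,0,0]
}}

```text
clock: 19.5
position: [593.7, -29.8, -18.4]
ee_rot: [-0.705, 0.709, 0.012, -0.012]
contact_force: [0.1, -2.6, -0.9]
gripper_width: 29.9
```

```bash
python3 -c "
from ov import *
ov(15,x0=210,y0=205,hw=15)"
```

```text
t 19.5 pos [593.7 -29.8 -18.4] injig 4.2 -46.7 jawdeg 179.74 zax [-0.034  0.001 -0.999] F [ 0.1 -2.6 -0.9] w 29.9 j [ 0.22  0.57 -0.27 -0.01 -0.76 -0.21]
```

View pics/ov15.png

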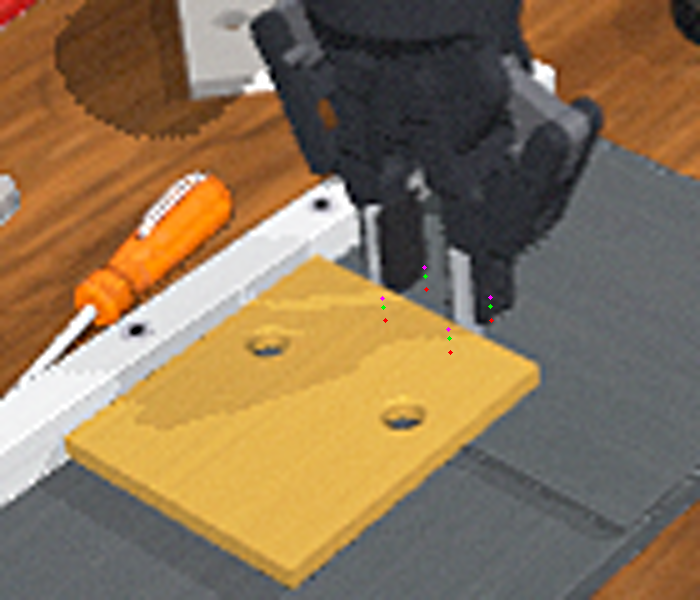

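```bash
python3 -c "
from pf import *
pf([(67,440),(318,256),(540,368),(293,575)],210,205,5)"
```

```text
plate in jig 3.3 24.2 0.006 [[-0.4, -0.2], [-0.2, 0.4], [0.3, 0.3], [0.2, -0.4]]
```

Call:
{"name": "arm_command", "arguments": {
  "commands": [-0.006,-0.0001,0,0,-0.006,-0.0001,0,0,-0.006,-0.0001,0,0,-0.006,-0.0001,0,0,-0.005,-0.0001,0,0]
}}

```text
clock: 20.05
position: [594.2, 2.4, -18.5]
ee_rot: [-0.706, 0.708, 0.013, -0.012]
contact_force: [0.1, -2.6, 0.8]
gripper_width: 30.0
```

```bash
python3 -c "
from ov import *
ov(16,x0=190,y0=215,hw=15)"
```

```text
t 20.05 pos [594.2   2.4 -18.5] injig 4.3 -14.6 jawdeg 179.77 zax [-0.035  0.001 -0.999] F [ 0.1 -2.6  0.8] w 30.0 j [ 0.27  0.57 -0.27 -0.01 -0.76 -0.26]
```

View pics/ov16.png

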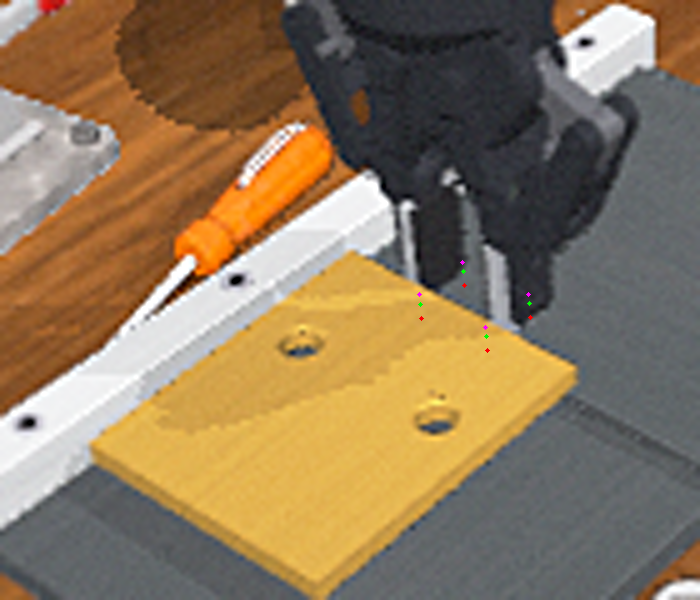

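Call:
{"name": "arm_command", "arguments": {
  "commands": [-0.002,0,0,0,-0.002,0,0,0,-0.001,0,0,0,-0.001,0,0,0,0,0,0,0]
}}

```text
clock: 20.6
position: [594.8, 10.5, -18.5]
ee_rot: [-0.706, 0.708, 0.012, -0.011]
contact_force: [-0.1, -1.6, -0.0]
gripper_width: 29.8
```

```bash
python3 -c "
from ov import *
ov(17,x0=190,y0=215,hw=15)"
```

```text
t 20.6 pos [594.8  10.5 -18.5] injig 4.9 -6.5 jawdeg 179.8 zax [-0.033  0.002 -0.999] F [-0.1 -1.6 -0. ] w 29.8 j [ 0.28  0.57 -0.27 -0.02 -0.76 -0.27]
```

View pics/ov17.png

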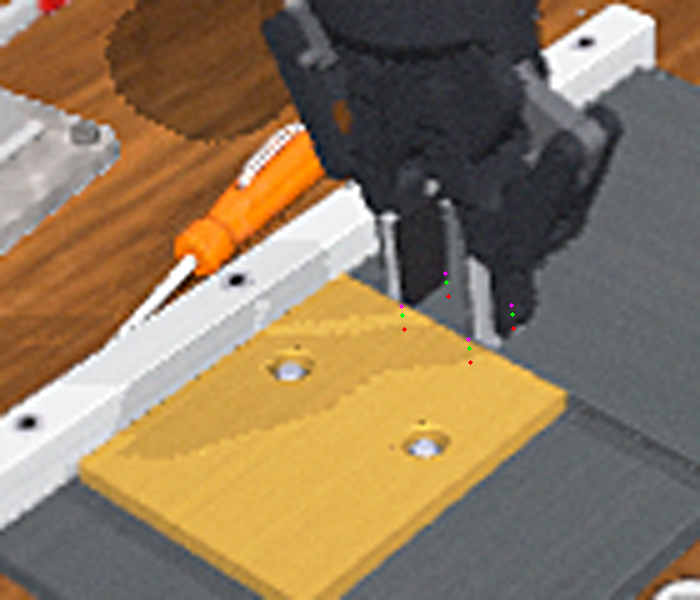

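Both pins now show in the holes. I'll back off and check the seating.

Call:
{"name": "arm_command", "arguments": {
  "commands": [0.006,0,0,0,0.006,0,0,0,0.005,0,-0.01,0,0,0,-0.03,0,0,0,-0.03,0]
}}

```text
clock: 21.15
position: [593.5, -9.1, 49.6]
ee_rot: [-0.705, 0.709, 0.016, -0.015]
contact_force: [1.0, -0.5, 0.0]
gripper_width: 29.9
```

Call:
{"name": "arm_command", "arguments": {
  "commands": [0.03,0,-0.03,0,0.03,0,-0.03,0,0.03,0,0,0,0.03,0,0,0,0,0,0,0]
}}

```text
clock: 21.65
position: [600.0, -134.7, 122.9]
ee_rot: [-0.706, 0.708, 0.01, -0.009]
contact_force: [0.4, -0.3, 0.9]
gripper_width: 29.9
```

```bash
python3 - <<'E'
from plan import *
st()
for n in("top","scene","wrist"): cv2.imwrite(f"pics/{n}20.png",arm.get_image(n)[:,:,::-1])
t=cv2.imread("pics/top20.png"); cv2.imwrite("pics/top20c.png",cv2.resize(t[190:310,200:365],None,fx=4.8,fy=4.8,interpolation=cv2.INTER_CUBIC))
t=cv2.imread("pics/scene20.png"); cv2.imwrite("pics/scene20c.png",cv2.resize(t[240:345,180:320],None,fx=5.7,fy=5.7,interpolation=cv2.INTER_CUBIC))
E
```

```text
t 21.65 pos [ 600.  -134.7  122.9] injig 11.6 -151.6 jawdeg 179.84 zax [-0.026  0.001 -1.   ] F [ 0.4 -0.3  0.9] w 29.9 j [ 0.04  0.44 -0.09 -0.   -1.07 -0.04]
```

View pics/top20c.png

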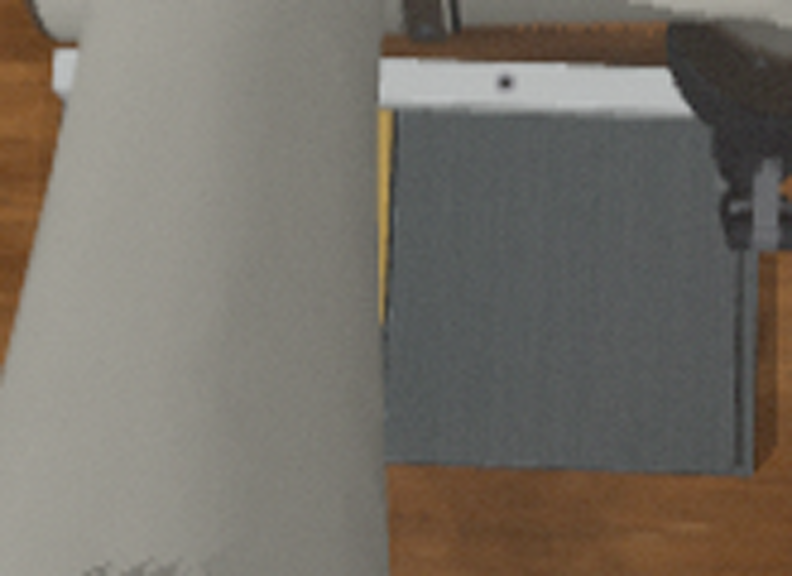

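View pics/scene20c.png

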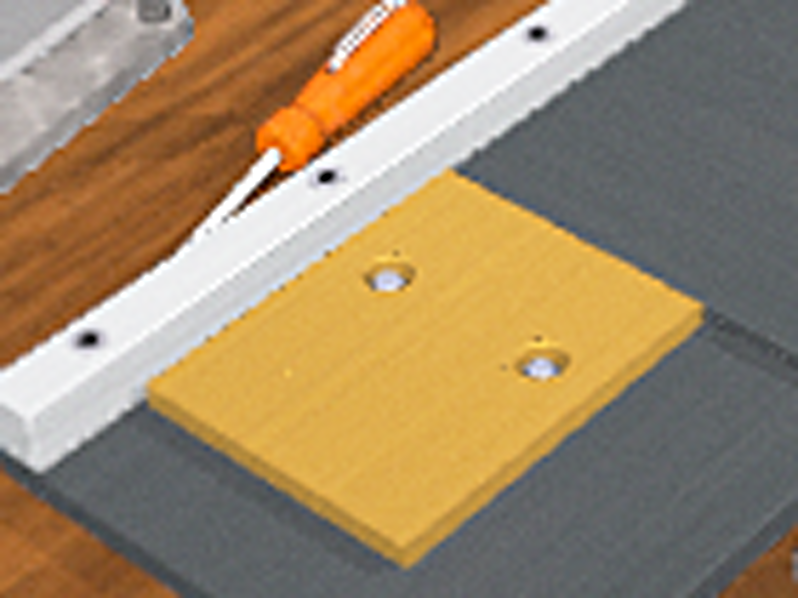

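View pics/wrist20.png

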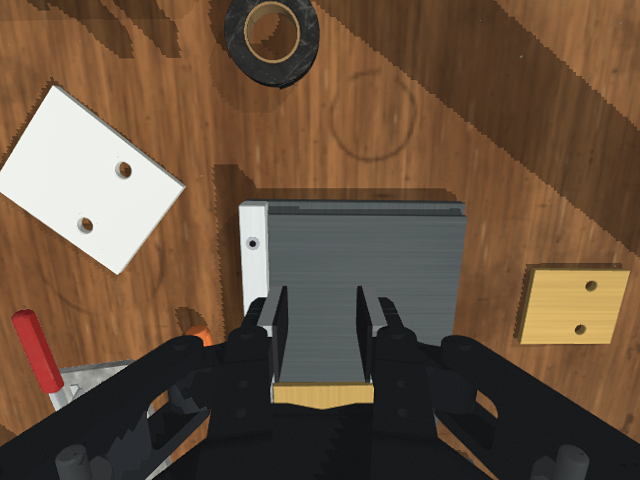

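```bash
python3 - <<'E'
from pf import *
c=[(149,387),(448,170),(704,307),(405,550)]
for z in (20,23,26): print(z,end=" "); pf(c,180,240,5.7,z=z)
E
```

```text
20 plate in jig 3.8 61.7 0.001 [[-0.4, -0.0], [0.2, 0.0], [0.1, -0.2], [0.1, 0.1]]
23 plate in jig 1.3 63.9 0.001 [[-0.7, -0.0], [0.2, -0.2], [0.3, -0.3], [0.1, 0.3]]
26 plate in jig -1.1 66.0 0.002 [[-1.0, 0.0], [0.2, -0.4], [0.6, -0.4], [0.1, 0.5]]
```

```bash
python3 - <<'E'
import cv2,numpy as np
a=cv2.imread("pics/scene0.png").astype(int);b=cv2.imread("pics/scene20.png").astype(int)
for n,(x0,y0,x1,y1) in dict(nut=(315,328,342,350),stone=(270,360,316,400),driver=(215,236,260,280),tape=(340,188,382,220)).items():
    print(n,np.abs(a-b)[y0:y1,x0:x1].mean().round(2))
E
```

```text
nut 5.53
stone 4.87
driver 12.12
tape 9.25
```

View pics/scene20.png

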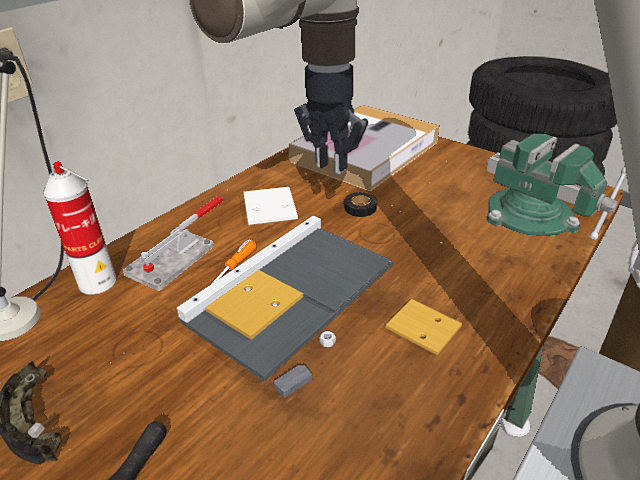

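The plate sits flat in the nest with pins in both holes. The nut (328,339), stone (293,380), driver (238,256) and tape (361,204) are where they started. Handing in.

```bash
python3 -c "
from bench import arm
print(arm.job_done())"
```

```text
the job is handed in; nothing more can be done
None
```

The brass plate is in the nest with both pins in its holes, and the job is handed in at about 22 s of the 54 s allowed. I pushed it square against the fence with two fingertips, then along the fence over the table edge until it dropped. It was never gripped or lifted.

**Last checks:**
- **Plate position:** from the scene camera it is at jig (3.8, 61.7) mm with a yaw of 0.001 rad; the target was (4, 63). The points fit best with the plate's top at z = 20, which is where it stands when flat on the nest floor. This check used only that camera, because the arm hid the plate from the top camera.
- **Bystanders:** by eye, the nut, oil stone, tape roll and screwdriver are where they were. The before/after picture comparison was not zero around them, about 5 to 12 grey levels on average. I took that to be shadows and noise and did not test it further.
- **Forces:** the largest reading was about 22 N, at a first contact where the tips caught the plate's top edge without moving it.

**What disagreed:**
- **Fingertip height:** the fingertips turned out to be about 38 mm behind the stated tool point. My first approach passed over the plate without touching it, so I set the height from camera overlays and contact instead.
- **Tool tilt:** the tool tilted by up to 0.08 rad while pushing against the fence, and by about 0.03 rad during the push into the nest.

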